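# Tip the recipe book down onto the baking mat

### The arm

A 6-joint arm with a two-finger parallel gripper is mounted at the origin on the work surface. World frame = base frame: x ahead of the robot, y to its left, z up, the work surface at z = 0. Lengths are in mm, angles in rad, forces in N, time in s.
With the tool pointing down it reaches from about 350 to 725 mm from the base axis. Payload 6 kg.
Tool frame: the origin (TCP) lies at the centre of the arm's flange, where the gripper is bolted on; the fingertips stand 173 mm ahead of it and the grasp point (between the pads) lies 155 mm ahead of it; z points along the fingers, y is the line along which they close (so a half turn about z gives the same grasp; the last joint's range is limited). The gripper opens to 85 mm and grips with 20 to 120 N. Pads are 22 mm wide; open, the fingers measure 114 mm over their backs; the gripper's body (76 mm by 85 mm) begins 54 mm behind the grasp point. The pads swing forward as they close: fully open they stand 13 mm farther back than shut.
Start: joints at [-0.889, 0.04, 0.085, 0, -1.615, -0.334], TCP at [204.517, -564.063, 404.661] pointing down, gripper open.
Joint ranges: [-2.56, 2.56], [-1.29, 2.01], [-1.08, 1.49], [-3.29, 1.98], [-2.81, -0.18], [-2.99, 2.99]. Speed limits (rad/s): [2.57, 2.57, 3.01, 3.14, 3.14, 3.14].

### API

Orientations are given as a 3x3 rotation matrix whose columns are the frame's x, y, z axes.
In Python, from plant import env gives the robot as it stands. Calls block until the motion is done:
- env.movep(position, orientation): joint-space move of the TCP to a pose.
- env.line_to(position, rot=None, vel=150): straight line of the TCP; rot=None keeps the orientation; vel is the mean speed in mm/s.
- env.goto_joints(angles): joint-space move.
- env.command_gripper(opening): finger opening in mm; the grip force is fixed at half the most; returns when the fingers have stopped.
- env.dwell(seconds).
- env.solve_ik(position, orientation): joint angles nearest the present ones, or None.
- env.get_state(): the state.
- env.grab_frame(name): name is "scene" or "top" or "wrist"; returns a dict with "pixels" (384x512x3 uint8, red, green, blue), "mtx" (3x3 intrinsics, pixels), "distortion" ([k1, k2, p1, p2, k3] as OpenCV has them; the pictures are not rectified), "position" and "attitude" of the camera in the world. Camera axes: x right, y up, looking along -z (the intrinsics and any distortion apply to the point x, -y, -z); pixel columns grow to the right and rows downward; lengths in mm; the calibration is good to about 2 mm. A picture is of the moment at which its call begins. There is no depth.
A pose or a line that the arm cannot do raises env.Unreachable and nothing moves.
- env.finish_job(): hands the job in; it is judged then, once.
Trained networks look in a picture, given as the dict that the camera call returned (one of the last four; its "shot" number tells which), for a name from the list of things; names that differ only in an ending like _2 or _b are one class to them, and where a whole thing is asked for, a point or a joint stands for the part that bears it (a point fixed in the world has none). Each returns a list of dicts, best first, with "p" (0 to 1); they miss things now and then, are a little off and sometimes report something else, mostly with a low value. They report only what shows in the picture. A call takes as long as a camera call. They do not tell look-alikes from the thing itself.
- env.boxes_of(picture, query): "xy" ([column, row] as shares, 0 to 1, of the picture: columns of its width, rows of its height, amid what is visible of it).
The state is a dict: "t": time; "joints": joint angles; "joint_vel": joint speeds; "joint_efforts": joint torques, N m; "tool_pos": TCP position; "orientation": TCP orientation; "ft_force": force on the tool from outside, world axes, zero at the start; "moment": the same for the moment, N m; "gripper_width": finger opening in mm; "grasp_force": force on a finger pad.
Only numpy, scipy, OpenCV 4.12 (cv2) and the standard library are available. Lean on these libraries where they do the work, as an engineer would, in place of code of your own. Each camera call takes 0.05 s, during which the arm holds its last target. There are 200 camera calls.

### The job

Lay the standing recipe book down flat on the grey baking mat, ready to be opened, by pushing only: with the fingers low on its back, slide it along upright until its whole foot stands on the edge strip of the mat, then push it high up so that it topples towards the middle of the mat and comes to lie on its cover wholly on the mat. Do not grip, lift or press it hard, and leave the jar, shaker and egg cup where they stand.

Things in the scene. Friction and masses are not known exactly. Their poses are not given: they have to be found in the camera images.
- mat: Thin grey baking mat with a white border, fixed flat on the worktop (under 1 mm thick and no step to catch on: the worktop under it is level). 200 mm along its x, 180 mm along its y. Origin at its centre on the worktop; x and y along its sides, z up.
- book: Small thick landscape-format recipe book, rigid, kraft-card covers with a pale panel, standing upright near one of the mat's two 200 mm edges (on the mat's +y or -y side, varying), broad covers facing the mat to within about 10 degrees. 140 mm wide (its x), 38 mm thick (its y), 105 mm tall (its z), about 0.4 kg, friction with the worktop about 0.5 to 0.7. Origin at the centre of its foot (underside as it stands at the start); z points up while it stands.
- book_center (a point): Centre of the book: 52.5 mm above the worktop while it stands, 19 mm when it lies on a cover.
- book_corner_a (a point): Corner of the book's outline, half-way through its thickness (foot, -x side, in the book's frame).
- book_corner_b (a point): Corner of the book's outline, half-way through its thickness (foot, +x side, in the book's frame).
- book_corner_c (a point): Corner of the book's outline, half-way through its thickness (top, -x side, in the book's frame).
- book_corner_d (a point): Corner of the book's outline, half-way through its thickness (top, +x side, in the book's frame).
- jar: Glass storage jar with steel lid, 68 mm across, 105 mm tall, standing across the mat from the book; leave alone. Origin at the centre of its underside.
- shaker: Turned wooden salt shaker, 42 mm across, 77 mm tall, beyond the mat's +x edge; leave alone. Origin at its underside.
- eggcup: White egg cup, 48 mm across, 55 mm tall, off the mat's -x edge (robot's side); leave alone. Origin at its underside.
Mind the look-alikes: they are no part of the job. Of the things like the book, leave any that is green or purple; of the rest the larger one is meant.

How it is judged (in metres and radians):
On the way:
1. the book, still upright, stands with its foot on the mat (x of book in the frame of mat between -0.05 and 0.05 m and y of book in the frame of mat between -0.077 and 0.077 m and angle between book's own z axis and vertical below 0.12 rad), for 0.2 s.
At the end, for the whole second after the job is handed in: The book lies flat on a cover (within about 5 degrees), at rest, with all four corners of its outline on the mat (at most 4 mm over the edge), and the jar, shaker and egg cup stand within 15 mm of where they began (angle between book's own z axis and vertical between 1.48 and 1.66 rad and height (world z) of book_center below 0.024 m and linear speed of book below 0.02 m/s and x of book_corner_a in the frame of mat between -0.104 and 0.104 m and y of book_corner_a in the frame of mat between -0.094 and 0.094 m and x of book_corner_b in the frame of mat between -0.104 and 0.104 m and y of book_corner_b in the frame of mat between -0.094 and 0.094 m and x of book_corner_c in the frame of mat between -0.104 and 0.104 m and y of book_corner_c in the frame of mat between -0.094 and 0.094 m and x of book_corner_d in the frame of mat between -0.104 and 0.104 m and y of book_corner_d in the frame of mat between -0.094 and 0.094 m and angle between each of jar, shaker, eggcup's own z axis and vertical below 0.15 rad and distance of each of jar, shaker, eggcup from where it was at the start of the episode below 0.015 m); the robot touches nothing.
It fails at once if the book is lifted off the worktop (height (world z) of book_center above 0.064 m).
It fails at once if the book is gripped or pressed hard (over 25 N from the fingers) (contact force between the fingers and book above 25 N).
It fails at once if the jar, shaker or egg cup is moved more than 15 mm or tipped (distance of any of jar, shaker, eggcup from where it was at the start of the episode above 0.015 m or angle between any of jar, shaker, eggcup's own z axis and vertical above 0.15 rad).
It also fails if it takes over 48 s, if anything falls off the work surface, if the arm or the gripper's body presses on something with over 40 N, if the wrist force passes 120 N, or if a joint passes its speed limit or range.

## Working session

There is one attempt and no reset: what is moved stays moved. The work goes in short steps, each a Python script; the robot and the scene stay as the last script left them, time stands still between calls to the robot, and variables do not carry over. Pictures are saved under pics/ and viewed, at most 10 in all, crops included, and the job is handed in when it is done.

```bash
ls; mkdir -p pics; python3 - <<'E'
from plant import env
import cv2,numpy as np,pickle
d={}
for n in("scene","top"):
    f=env.grab_frame(n); d[n]=f
    cv2.imwrite(f"pics/{n}0.png",f["pixels"][:,:,::-1])
    print(n,f["mtx"],f["distortion"],f["position"],f["attitude"])
    for q in("book","mat","jar","shaker","eggcup"):
        print(q,[(round(b["p"],2),np.round(np.array(b["xy"])*[512,384],1)) for b in env.boxes_of(f,q)])
pickle.dump(d,open("f0.pkl","wb"))
E
```

```text
pics
scene [[357.62164411   0.         260.31415017]
 [  0.         357.62164411 189.09680389]
 [  0.           0.           1.        ]] [-0.07283325  0.          0.          0.          0.        ] [707.14157311 385.97121987 733.61539308] [[-0.87111583 -0.42368638  0.24828826]
 [ 0.49081091 -0.73450263  0.46862623]
 [-0.01618217  0.53009031  0.84778676]]
book [(0.93, array([375.1, 225. ])), (0.82, array([269.9, 213.9])), (0.7, array([325.5, 172.7])), (0.69, array([339. , 294.3]))]
mat [(0.69, array([224.5, 186.5]))]
jar [(0.98, array([185.8, 132.3])), (0.55, array([266.6, 217.5]))]
shaker [(0.68, array([166.1, 205.7]))]
eggcup [(0.86, array([271.9, 145. ]))]
top [[422.47336559   0.         258.21501436]
 [  0.         422.47336559 191.34943366]
 [  0.           0.           1.        ]] [-0.15756097  0.          0.          0.          0.        ] [395.11449167  41.56050953 988.6481696 ] [[ 3.27799039e-03  9.91034988e-01 -1.33562373e-01]
 [-9.99724071e-01  1.41020739e-04 -2.34896201e-02]
 [-2.32602003e-02  1.33602518e-01  9.90761995e-01]]
book [(0.97, array([270.1, 270. ])), (0.97, array([159.1, 198.7])), (0.8, array([252.2, 187.7])), (0.4, array([318. , 177.9]))]
mat [(0.73, array([318.5, 179.7]))]
jar [(0.86, array([388.3, 162.9]))]
shaker [(0.56, array([313.7, 114.2]))]
eggcup [(0.59, array([332.7, 244. ]))]
```

View pics/scene0.png

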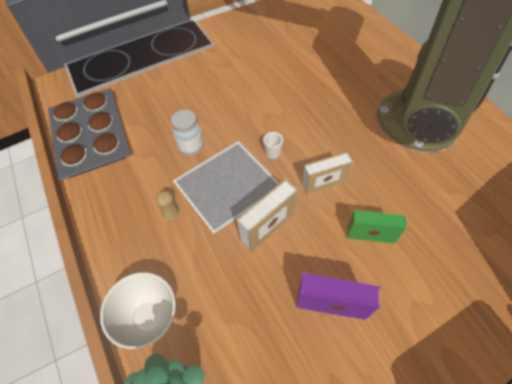

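View pics/top0.png

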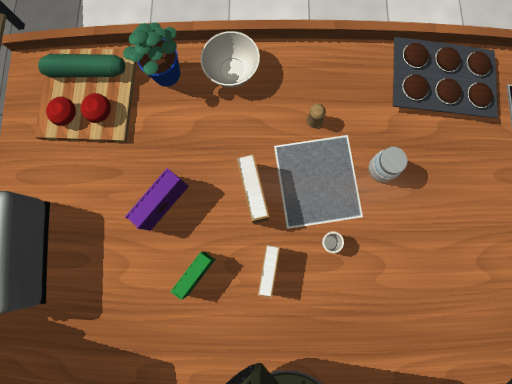

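The scene view shows our book at (267,215), left of the mat at (225,187). The small kraft look-alike is at (326,173), with green and purple ones beyond. In the top view the book is at (253,188), the mat at (318,181), the small book at (269,271) and the egg cup at (333,242). I'll rectify both views to the z=0 and z=105 planes to measure.

```bash
cat > h.py <<'E'
import cv2,numpy as np
def proj(f,P):
    P=np.asarray(P,float).reshape(-1,3)
    c=(P-f["position"])@np.array(f["attitude"])*[1,-1,-1]
    return cv2.projectPoints(c,np.zeros(3),np.zeros(3),np.array(f["mtx"]),np.array(f["distortion"]))[0][:,0]
def unproj(f,uv,z):
    n=cv2.undistortPoints(np.array(uv,float).reshape(-1,1,2),np.array(f["mtx"]),np.array(f["distortion"]))[:,0]
    d=np.c_[n[:,0],-n[:,1],-np.ones(len(n))]@np.array(f["attitude"]).T
    p=np.array(f["position"]); return p+d*((z-p[2])/d[:,2])[:,None]
def rect(f,z,x0,x1,y0,y1,s=1.5):
    "world-plane image: rows = x from x1 down, cols = y from y1 down to y0"
    xs=np.arange(x1,x0,-1/s); ys=np.arange(y1,y0,-1/s)
    X,Y=np.meshgrid(xs,ys,indexing="ij")
    uv=proj(f,np.c_[X.ravel(),Y.ravel(),np.full(X.size,z)]).reshape(*X.shape,2).astype(np.float32)
    return cv2.remap(f["pixels"],uv[...,0],uv[...,1],cv2.INTER_CUBIC)
E
python3 - <<'E'
import pickle,cv2,numpy as np
from h import *
d=pickle.load(open("f0.pkl","rb"))
t=d["top"];s=d["scene"]
R=(330,580,-250,120)
ims=[rect(f,z,*R,1.05) for z in(0,105) for f in(t,s)]
out=np.vstack([np.hstack(ims[:2]),np.hstack(ims[2:])])
print(out.shape);cv2.imwrite("pics/rect.png",out[:,:,::-1])
print("mat t",unproj(t,[[275,147],[348,136],[361,216],[288,228]],0)[:,:2].round(1))
# segment
for n,f in d.items():
  for z in(0,105):
    r=rect(f,z,*R,2); hsv=cv2.cvtColor(r,cv2.COLOR_RGB2HSV)
    for nm,m in(("grey",(hsv[...,1]<60)&(hsv[...,2]>60)&(hsv[...,2]<170)),("notwood",hsv[...,1]<60),("white",(hsv[...,1]<70)&(hsv[...,2]>195))):
        k,l,st,c=cv2.connectedComponentsWithStats(m.astype(np.uint8))
        for i in range(1,k):
            if st[i,4]>2500:
                rc=cv2.minAreaRect(np.argwhere(l==i)[:,::-1].astype(np.float32))
                b=cv2.boxPoints(rc); w=np.c_[R[1]-b[:,1]/2,R[3]-b[:,0]/2]
                print(n,z,nm,"c",w.mean(0).round(1),"size",np.round(np.array(rc[1])/2,1),"ang",round(rc[2],1))
for q,a,b in(("jar",(388.3,162.9),(185.8,132.3)),("shaker",(313.7,114.2),(166.1,205.7)),("egg",(332.7,244),(271.9,145))):
    for z in(20,40,55): print(q,z,unproj(t,a,z)[0,:2].round(),unproj(s,b,z)[0,:2].round())
E
```

```text
(526, 778, 3)
mat t [[ 635.7   25.1]
 [ 663.4 -151.6]
 [ 469.9 -177.2]
 [ 442.    -4.9]]
scene 0 grey c [523.8 -76.7] size [139.4 175. ] ang 81.6
scene 0 notwood c [523.3 -54.4] size [172.1 241.2] ang 77.0
scene 0 notwood c [ 563.  -224.8] size [34.  49.5] ang 90.0
scene 0 notwood c [510.9  71.3] size [101.7  22.4] ang 76.0
scene 0 notwood c [ 399.2 -125.8] size [89.  53.1] ang 41.9
scene 0 notwood c [3.662e+02 3.000e-01] size [80.7 41.8] ang 70.8
scene 0 notwood c [350.2  32. ] size [26.8 44.4] ang 9.5
scene 0 white c [ 486.6 -136.1] size [ 88.9 176. ] ang 42.1
scene 0 white c [497.9  25.2] size [158.5  39.6] ang 76.1
scene 0 white c [ 387.7 -124.5] size [84.9 51. ] ang 8.7
scene 0 white c [346.2  -7.3] size [30.2 35.9] ang 8.4
scene 105 grey c [540.6 -12. ] size [100.9 149.6] ang 81.9
scene 105 notwood c [ 5.409e+02 -2.000e-01] size [125.5 190.2] ang 76.6
scene 105 notwood c [ 568.2 -189.2] size [ 23.5 120.5] ang 90.0
scene 105 notwood c [534.9 115.2] size [78.3 19.1] ang 76.3
scene 105 notwood c [438.1 -49.7] size [76.3 45.6] ang 19.0
scene 105 notwood c [387.2  55.4] size [114.4 
[... 1166 characters left out ...]
od c [520.3 -66.1] size [145.2 162.2] ang 81.4
top 105 notwood c [ 558.  -211.2] size [44.  76.5] ang 90.0
top 105 notwood c [407.9 -93.4] size [44.5 44.2] ang 45.0
top 105 notwood c [364.   38.5] size [24.6 71.8] ang 9.5
top 105 white c [521.6  74.8] size [126.6  32.2] ang 76.1
top 105 white c [511.  -86.4] size [121.4 124.3] ang 81.1
top 105 white c [364.   38.6] size [24.9 71.9] ang 9.3
jar 20 [ 593. -242.] [ 582. -261.]
jar 40 [ 589. -236.] [ 585. -243.]
jar 55 [ 586. -232.] [ 588. -229.]
shaker 20 [711. -67.] [709. -78.]
shaker 40 [705. -65.] [709. -65.]
shaker 55 [700. -63.] [709. -55.]
egg 20 [ 404. -106.] [ 407. -109.]
egg 40 [ 404. -103.] [416. -95.]
egg 55 [ 404. -101.] [422. -85.]
```

View pics/rect.png

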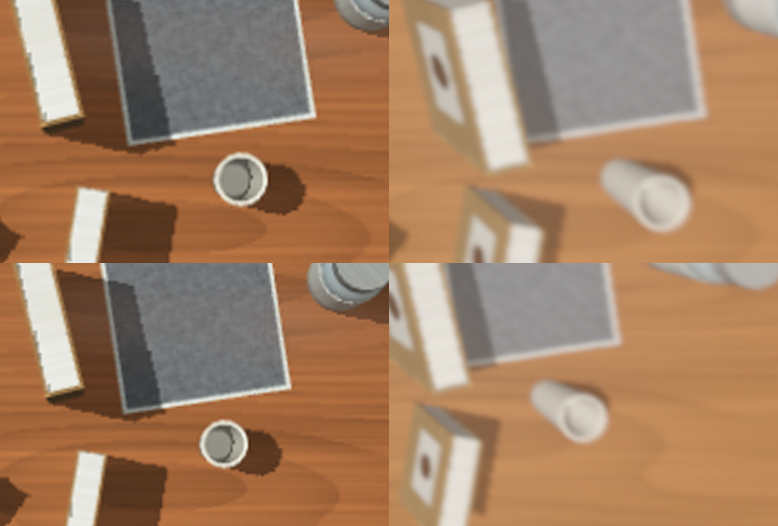

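The rectified views show the mat corner and book, but cut at x=580, so I'll redo this with a larger range.

```bash
python3 - <<'E'
import pickle,cv2,numpy as np
from h import *
d=pickle.load(open("f0.pkl","rb"))
R=(420,700,-210,140)
for n,f in d.items():
  for z,lo in((0,25000),(105,3000)):
    r=rect(f,z,*R,2); hsv=cv2.cvtColor(r,cv2.COLOR_RGB2HSV)
    for nm,m in(("grey",(hsv[...,1]<60)&(hsv[...,2]<175)),("notwood",hsv[...,1]<60),("white",(hsv[...,1]<70)&(hsv[...,2]>195))):
        k,l,st,c=cv2.connectedComponentsWithStats(m.astype(np.uint8))
        for i in range(1,k):
            if st[i,4]>lo:
                rc=cv2.minAreaRect(np.argwhere(l==i)[:,::-1].astype(np.float32))
                b=cv2.boxPoints(rc); w=np.c_[R[1]-b[:,1]/2,R[3]-b[:,0]/2]
                print(n,z,nm,"c",w.mean(0).round(1),"size",np.round(np.array(rc[1])/2,1),"ang",round(rc[2],1))
t,s=d["top"],d["scene"]
a=rect(t,105,430,650,-20,120,2.5);b=rect(s,105,430,650,-20,120,2.5)
cv2.imwrite("pics/rect2.png",np.hstack([a,b])[:,:,::-1]);print(a.shape)
E
```

```text
scene 0 grey c [552.  -72.6] size [195.9 176.3] ang 81.4
scene 0 notwood c [548.4 -47.3] size [220.4 261.7] ang 75.5
scene 105 grey c [574.2  -7. ] size [168.  151.1] ang 81.4
scene 105 grey c [ 595.8 -164.7] size [99.3 60.7] ang 8.9
scene 105 notwood c [571.1  14.7] size [188.8 224.1] ang 75.6
scene 105 notwood c [ 596.4 -164.3] size [98.  64.1] ang 6.5
scene 105 notwood c [539.  116.3] size [87.  19.4] ang 75.8
scene 105 notwood c [440.2 -50.4] size [76.3 41.1] ang 19.0
scene 105 white c [577.3  -9.9] size [175.4 158.9] ang 81.4
scene 105 white c [ 605.8 -143.3] size [36.2 37.8] ang 15.6
scene 105 white c [527.9  76.9] size [135.7  34. ] ang 76.0
scene 105 white c [437.4 -52. ] size [72.7 35.6] ang 8.6
top 0 grey c [551.8 -74.1] size [196.5 177. ] ang 81.3
top 0 notwood c [554.1 -75.8] size [201.5 181.2] ang 81.2
top 105 grey c [535.1 -61.8] size [175.6 158.2] ang 81.3
top 105 grey c [ 571.  -191.2] size [70.  36.5] ang 90.0
top 105 notwood c [537.2 -63.3] size [180. 162.] ang 81.2
top 105 notwood c [ 571.  -191.2] size [70.  36.5] ang 90.0
top 105 notwood c [525.2  75.7] size [133.8  32. ] ang 76.1
top 105 white c [537.2 -63.5] size [180.2 161.9] ang 81.2
top 105 white c [525.3  75.7] size [134.1  32.3] ang 76.2
(550, 350, 3)
```

View pics/rect2.png

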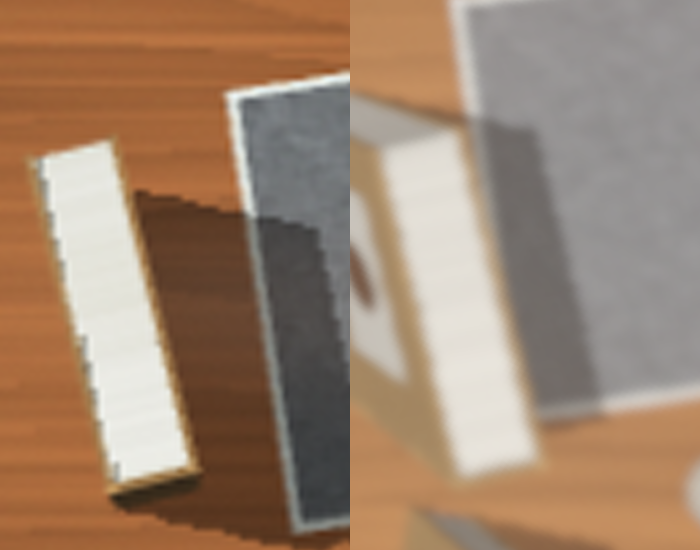

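```bash
cat >> h.py <<'E'
C=np.array([553.,-75,0]); a=np.radians(8.7)
M=np.array([[np.cos(a),-np.sin(a),0],[np.sin(a),np.cos(a),0],[0,0,1]])
def tool(th,sg=1):
    z=np.array([0,-np.sin(th),-np.cos(th)]); y=np.array([sg,0,0.]); return M@np.c_[np.cross(y,z),y,z]
def W(x,y,z): return C+M@np.array([x,y,z],float)
E
python3 - <<'E'
import pickle,cv2,numpy as np
from h import *
from plant import env
d=pickle.load(open("f0.pkl","rb"))
for nm,lo,hi in(("purple",(130,100,40),(160,255,255)),("green",(50,100,40),(85,255,255))):
  for n,f in d.items():
    hsv=cv2.cvtColor(f["pixels"],cv2.COLOR_RGB2HSV); m=cv2.inRange(hsv,lo,hi)
    k,l,st,c=cv2.connectedComponentsWithStats(m); i=1+np.argmax(st[1:,4]); 
    cn=cv2.findContours((l==i).astype(np.uint8),0,2)[0][0]
    h=cv2.approxPolyDP(cv2.convexHull(cn),2.5,True)[:,0]
    print(nm,n,"px",h.tolist())
    for z in(0,40,80,105):
        p=(unproj(f,h,z)-C)@M; print("  z",z,p[:,:2].round().astype(int).tolist())
for th in(25,35):
  for sg in(1,-1):
    for (x,y,z) in((-4,200,12),(-4,85,12),(-4,110,92),(-4,40,92),(-4,200,150)):
        R=tool(np.radians(th),sg); q=env.solve_ik(W(x,y,z)-R[:,2]*165,R); print(th,sg,(x,y,z),None if q is None else np.round(q,2))
E
```

```text
purple scene px [[302, 275], [378, 286], [378, 307], [365, 318], [298, 307]]
  z 0 [[12, 287], [-96, 404], [-64, 434], [-28, 433], [62, 332]]
  z 40 [[23, 295], [-79, 406], [-48, 434], [-14, 433], [71, 338]]
  z 80 [[35, 303], [-61, 407], [-33, 434], [0, 433], [80, 343]]
  z 105 [[42, 308], [-51, 408], [-23, 434], [8, 433], [85, 347]]
purple top px [[167, 168], [187, 187], [150, 229], [139, 228], [125, 216]]
  z 0 [[86, 351], [33, 309], [-54, 410], [-47, 436], [-14, 467]]
  z 40 [[77, 343], [26, 302], [-57, 399], [-51, 424], [-19, 454]]
  z 80 [[68, 334], [19, 295], [-60, 388], [-55, 412], [-24, 441]]
  z 105 [[62, 329], [15, 291], [-63, 381], [-57, 405], [-27, 432]]
green scene px [[349, 237], [355, 211], [404, 216], [405, 227], [394, 241]]
  z 0 [[-128, 287], [-187, 249], [-267, 330], [-246, 350], [-200, 358]]
  z 40 [[-109, 295], [-165, 259], [-240, 336], [-221, 355], [-177, 362]]
  z 80 [[-90, 303], [-142, 269], [-213, 342], [-195, 359], [-154, 366]]
  z 105 [[-78, 308], [-128, 276], [-197, 345], [-179, 362], [-140, 368]]
green top px [[39, 61], [50, 54], [108, 55], [122, 61], [1
[... 901 characters left out ...]
1.4  -0.63]
25 -1 (-4, 40, 92) [ 0.54 -0.09 -0.51  0.41 -1.35 -0.53]
25 -1 (-4, 200, 150) [ 0.82 -0.04 -0.33  0.34 -1.56 -0.72]
35 1 (-4, 200, 12) [ 0.88  0.15 -0.49  0.45 -1.39  2.23]
35 1 (-4, 85, 12) [ 0.69  0.06 -0.61  0.54 -1.29  2.35]
35 1 (-4, 110, 92) [ 0.74 -0.01 -0.52  0.5  -1.45  2.39]
35 1 (-4, 40, 92) [ 0.61 -0.05 -0.57  0.55 -1.38  2.48]
35 1 (-4, 200, 150) [ 0.88  0.03 -0.35  0.44 -1.62  2.34]
35 -1 (-4, 200, 12) [ 0.88  0.15 -0.49  0.45 -1.39 -0.92]
35 -1 (-4, 85, 12) [ 0.69  0.06 -0.61  0.54 -1.29 -0.8 ]
35 -1 (-4, 110, 92) [ 0.74 -0.01 -0.52  0.5  -1.45 -0.75]
35 -1 (-4, 40, 92) [ 0.61 -0.05 -0.57  0.55 -1.38 -0.66]
35 -1 (-4, 200, 150) [ 0.88  0.03 -0.35  0.44 -1.62 -0.8 ]
```

```bash
cat >> h.py <<'E'
R35=tool(np.radians(35),-1)
def T(x,y,z,L=166): return W(x,y,z)-R35[:,2]*L
E
python3 - <<'E'
from plant import env
from h import *
import time
env.movep(T(-4,205,200),R35)
env.line_to(T(-4,205,24),vel=100)
s=env.get_state(); print(s["t"],s["ft_force"],s["gripper_width"])
f=env.grab_frame("scene"); im=cv2.resize(f["pixels"][170:320,220:400],None,fx=4,fy=4,interpolation=3)[:,:,::-1].copy()
p=s["tool_pos"];R=np.array(s["orientation"])
for L,c in((160,(0,0,255)),(173,(255,0,0))):
  for e in(-1,1):
    pts=[p+R@np.array([dx,e*46,L]) for dx in(-11,11)]
    q=(proj(f,pts)-[220,170])*4+2
    cv2.line(im,*[tuple(map(int,v)) for v in q],c,1)
cv2.imwrite("pics/tip.png",im)
E
```

```text
5.2083 [ 0.4632282  -0.25787703  0.06159608] 85.3720259269246
```

View pics/tip.png

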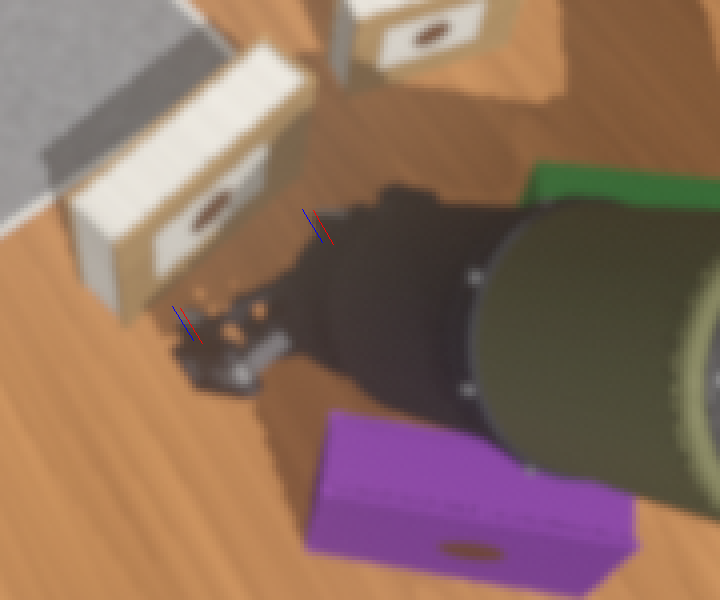

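The crop shows the fingertips near the red (L≈160) lines at (185,325) and (323,225), clear of the book's back and of the purple block. Now I'll lower and push.

```bash
python3 - <<'E'
from plant import env
from h import *
L=161
def st(): 
    s=env.get_state(); print(round(s["t"],2),np.round((s["tool_pos"]+R35[:,2]*L-C)@M,1),np.round(np.array(s["ft_force"])@M,1))
env.line_to(T(-4,205,11,L),vel=30); st()
for y,v in((190,20),(180,20),(160,20),(140,25),(120,25)):
    env.line_to(T(-4,y,11,L),vel=v); st()
d={n:env.grab_frame(n) for n in("top","scene")}
a,b=d["top"]["pixels"][90:260,200:400],d["scene"]["pixels"][110:280,150:350]
cv2.imwrite("pics/push1.png",cv2.resize(np.hstack([a,b]),None,fx=2,fy=2)[:,:,::-1])
E
```

```text
5.98 [ -3.9 205.   11.1] [-0.7  0.   0.5]
6.88 [ -4.  190.   11.1] [ 0.7  0.3 -0.1]
7.53 [ -4.  179.9  11.1] [ 1.4  0.2 -0.4]
8.68 [ -4.  159.9  11. ] [0.1 1.5 0.3]
9.63 [ -4.1 139.8  10.9] [-0.5  1.   0.6]
10.58 [ -4.1 119.8  10.9] [-0.3 -0.2 -0.2]
```

View pics/push1.png

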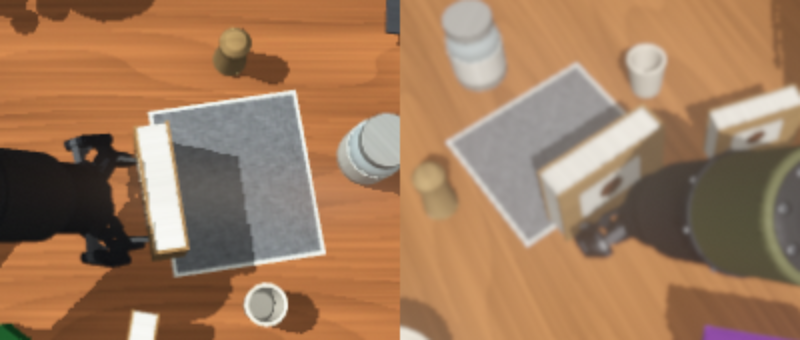

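The book is upright, aligned with the mat edge and moving onto it (top crop at (160,188)). Egg cup, shaker and jar are undisturbed. I'll continue.

```bash
python3 - <<'E'
from plant import env
from h import *
L=161
for y in(105,92): env.line_to(T(-4,y,11,L),vel=20)
env.line_to(T(-4,112,11,L),vel=40)
env.dwell(0.4)
print(env.get_state()["t"])
for n in("top","scene"):
    f=env.grab_frame(n)
    for z in(105,):
        r=rect(f,z,420,700,-210,140,2); hsv=cv2.cvtColor(r,cv2.COLOR_RGB2HSV)
        m=((hsv[...,1]<70)&(hsv[...,2]>205)).astype(np.uint8); m=cv2.morphologyEx(m,cv2.MORPH_OPEN,np.ones((15,15),np.uint8))
        k,l,stt,c=cv2.connectedComponentsWithStats(m)
        for i in range(1,k):
            if stt[i,4]>5000:
                rc=cv2.minAreaRect(np.argwhere(l==i)[:,::-1].astype(np.float32)); b=cv2.boxPoints(rc).mean(0)
                print(n,((np.array([700-b[1]/2,140-b[0]/2,0])-C)@M)[:2].round(1),np.round(np.array(rc[1])/2,1),rc[2])
    im=f["pixels"]; 
    if n=="top": a=im[90:260,200:400]
    else: b2=im[110:280,150:350]
cv2.imwrite("pics/push2.png",cv2.resize(np.hstack([a,b2]),None,fx=2,fy=2)[:,:,::-1])
E
```

```text
13.4333
top [-6.3 65.6] [134.6  32.7] 81.31747436523438
scene [-3.6 66.6] [135.   32.5] 81.25383758544922
```

View pics/push2.png

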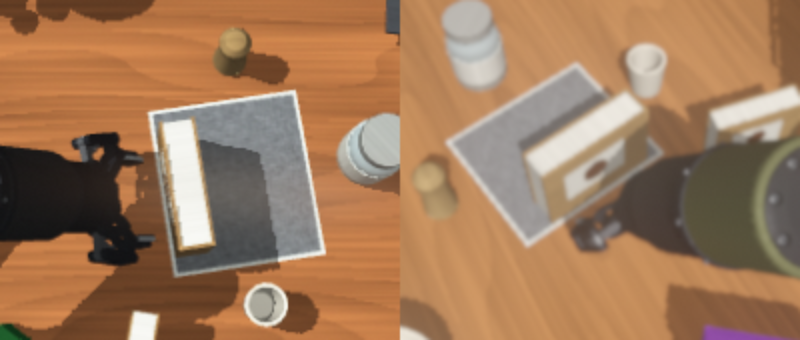

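The book stands upright on the mat at (-5, 66), parallel to it. Now I'll push it high up to topple it.

```bash
python3 - <<'E'
from plant import env
from h import *
L=161
def st(): 
    s=env.get_state(); print(round(s["t"],2),np.round((s["tool_pos"]+R35[:,2]*L-C)@M,1),np.round(np.array(s["ft_force"])@M,1))
env.line_to(T(-5,115,85,L),vel=80)
for y in(97,80,65,50): env.line_to(T(-5,y,85,L),vel=25); st()
env.line_to(T(-5,130,110,L),vel=100)
env.line_to(T(-5,150,200,L),vel=120)
env.dwell(0.5);st()
d={n:env.grab_frame(n) for n in("top","scene")}
a,b=d["top"]["pixels"][90:260,200:400],d["scene"]["pixels"][110:280,150:350]
cv2.imwrite("pics/topple.png",cv2.resize(np.hstack([a,b]),None,fx=2,fy=2)[:,:,::-1])
E
```

```text
15.47 [-5.  97.  85.1] [ 1.2  0.3 -1.5]
16.31 [-5. 80. 85.] [0.  0.7 0.9]
17.06 [-5.  64.9 84.9] [-0.   0.1  0.4]
17.81 [-5.  49.9 85. ] [0.4 0.3 1.3]
20.22 [ -5.  150.  199.9] [ 0.3 -1.3  0.2]
```

View pics/topple.png

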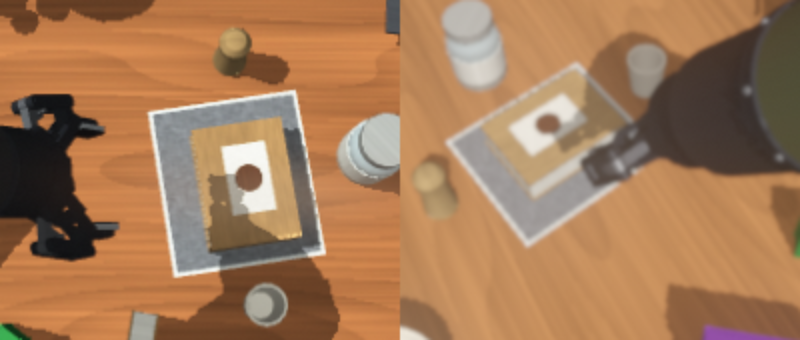

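The picture shows the book lying flat, wholly inside the mat (top crop outline from about (192,125) to (302,245)). The robot is clear and the other objects are unmoved, so I'm handing it in.

```bash
python3 -c "
from plant import env
print(env.finish_job())"
```

```text
the job is handed in; nothing more can be done
None
```

The recipe book was slid upright onto the mat and toppled; the last pictures show it lying flat on its cover, wholly on the mat, with the jar, shaker and egg cup looking unmoved, and I handed the job in at about 20 s (no verdict was returned).

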